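# Rack the washed bezel brackets and start the bench dryer

## Robot

A 6-joint arm with a two-finger parallel gripper is mounted at the origin on the work surface. World frame = base frame: x ahead of the robot, y to its left, z up, the work surface at z = 0. Lengths are in mm, angles in degrees, forces in N, time in s.
With the tool pointing down it reaches from about 400 to 925 mm from the base axis. Payload 3.4 kg.
Tool frame: the origin (TCP) lies on the centre line of the jaws, within the pads' length; the fingertips stand arm.nose_length ahead of it and the grasp point (between the pads) lies 5 mm behind it (arm.nose_length is the distance from the TCP to the fingertips, in mm); z points along the fingers, y is the line along which they close (so a half turn about z gives the same grasp; the last joint's range is limited). The gripper opens to 85 mm and grips with 20 to 120 N. Pads are 22 mm wide; open, the fingers measure 114 mm over their backs; the gripper's body (76 mm by 85 mm) begins 54 mm behind the grasp point. The pads swing forward as they close: fully open they stand 13 mm farther back than shut.
Start: joints at [-76.862, 17.578, 86.31, -0, 76.112, -4.211], TCP at [171.437, -548.854, 245.305] pointing down, gripper open.
Joint ranges: [-179.03, 179.03], [-60, 130.46], [8.19, 133.38], [-81.62, 261.62], [5.75, 156.47], [-153.77, 153.77]. Speed limits (degrees/s): [147.25, 147.25, 180, 180, 180, 180].

## Interface

Orientations are given as a 3x3 rotation matrix whose columns are the frame's x, y, z axes.
In Python, from plant import arm gives the robot as it stands.
- The arm moves only by the shell command python3 -m crank 'ROWS'. ROWS is JSON, a list of rows, each an object of numbers: "tx", "ty", "tz": the shift along the tool's x, y, z in mm; "roll": the turn about the tool's z in degrees; "hand": the finger opening in mm, from 0 to 85.4. In form: [{"tx": .., "ty": .., "tz": .., "roll": .., "hand": ..}, ...]. A call has 1 to 10 rows; each row is the pose to reach, as a shift and turn from the pose commanded when the call began, along the tool's axes at that moment; what a row does not reach only later rows make up. A row lasts 1/8 s, in which the tool goes at most 62.5 mm and 10.7 degrees, less where a joint would pass 70% of its speed; a pose out of reach is approached as far as the arm can. A call with a gripper value outside its range is refused whole. The fingers move at their own pace and stop on an object; the grip force is fixed at half the most. Time passes only in rows, so rows that repeat a pose let the fingers close. It gives the time, the measured TCP pose, the force, the opening and the grip force at its end, in the units of the state.
- arm.get_state(): the state, without advancing time (a new reading comes with each control period).
- arm.camera(name): name is "side" or "top"; returns a dict with "img" (420x560x3 uint8, blue, green, red), "camera_matrix" (3x3 intrinsics, pixels), "k1" (the pictures are not rectified: a ray, as slopes to the right and down, at radius r is drawn at 1 + k1 r^2 times it, then the intrinsics apply), "eye" and "rotation" of the camera in the world. Camera axes: x right, y up, looking along -z (the intrinsics and any distortion apply to the point x, -y, -z); pixel columns grow to the right and rows downward; lengths in mm; the calibration is good to about 2 mm. A picture is of the moment at which its call begins. There is no depth.
- arm.sign_off(): hands the job in; it is judged then, once.
The state is a dict: "time_s": time; "joints": joint angles; "joint_vel": joint speeds; "effort": joint torques, N m; "eef_pos": TCP position; "eef_rot": TCP orientation; "ft_force": force on the tool from outside, world axes, zero at the start; "torque": the same for the moment, N m; "gripper_width": opening from 0.0 (shut) to 1.0 (fully open); "grasp_force": force on a finger pad.
Only numpy, scipy, OpenCV 4.12 (cv2) and the standard library are available. Lean on these libraries where they do the work, as an engineer would, in place of code of your own. Each camera call takes 0.05 s, during which the arm holds its last target. There are 200 camera calls.

## Task

First arm the bench dryer: turn the cam knob on its console clockwise until the sprung brass plunger drops into the notch, and leave it there. Then drape every washed hat-shaped steel bracket from the drip mat over the drying bar, straddling it, so that each sits level with its crown flat on the bar, and let go of it; only once all of them hang, press the console keys down fully one at a time in the order round, square, oblong, letting each spring back up. Press no key before the dryer is armed, and leave the other things on the bench where they are.

Things in the scene. Friction and masses are not known exactly. Their poses are not given: they have to be found in the camera images.
- rail: Drying bar, fixed: level square aluminium tube, 22 mm wide, 300 mm long, along its own y axis (-150 to +150 mm), flat top at z = 150 mm. Origin on the bench under the bar's middle. Two posts, 20 mm square, stand under the bar at y = +-115 mm, so a bracket may also straddle it above a post; foot plates 56 mm square, 6 mm thick.
- mat: Dark ribbed rubber drip mat, 270 (x) by 220 (y) by 3 mm, fixed; origin at the centre of its underside. The washed brackets stand on it.
- bracket0: Hat-shaped steel bracket, 0.11 to 0.18 kg (3 to 5 present, all alike), on its two feet. Crown 54 (x) by 38 (y) by 5 mm, underside 42 mm above the soles; 5 mm legs, 44 mm apart inside along x; 79 mm over the outturned feet. On the crown an upright tab to grip: 10 (x) by 26 (y) mm, 32 high, top 79 mm above the soles. Origin centred at sole level (42 mm below the bar's top when hung).
- bracket1: Hat-shaped steel bracket, 0.11 to 0.18 kg (3 to 5 present, all alike), on its two feet. Crown 54 (x) by 38 (y) by 5 mm, underside 42 mm above the soles; 5 mm legs, 44 mm apart inside along x; 79 mm over the outturned feet. On the crown an upright tab to grip: 10 (x) by 26 (y) mm, 32 high, top 79 mm above the soles. Origin centred at sole level (42 mm below the bar's top when hung).
- bracket2: Hat-shaped steel bracket, 0.11 to 0.18 kg (3 to 5 present, all alike), on its two feet. Crown 54 (x) by 38 (y) by 5 mm, underside 42 mm above the soles; 5 mm legs, 44 mm apart inside along x; 79 mm over the outturned feet. On the crown an upright tab to grip: 10 (x) by 26 (y) mm, 32 high, top 79 mm above the soles. Origin centred at sole level (42 mm below the bar's top when hung).
- bracket3: Hat-shaped steel bracket, 0.11 to 0.18 kg (3 to 5 present, all alike), on its two feet. Crown 54 (x) by 38 (y) by 5 mm, underside 42 mm above the soles; 5 mm legs, 44 mm apart inside along x; 79 mm over the outturned feet. On the crown an upright tab to grip: 10 (x) by 26 (y) mm, 32 high, top 79 mm above the soles. Origin centred at sole level (42 mm below the bar's top when hung).
- bracket4: Hat-shaped steel bracket, 0.11 to 0.18 kg (3 to 5 present, all alike), on its two feet. Crown 54 (x) by 38 (y) by 5 mm, underside 42 mm above the soles; 5 mm legs, 44 mm apart inside along x; 79 mm over the outturned feet. On the crown an upright tab to grip: 10 (x) by 26 (y) mm, 32 high, top 79 mm above the soles. Origin centred at sole level (42 mm below the bar's top when hung).
- console: Dryer console: grey box 230 (x) by 200 (y) by 35 mm high, fixed; origin at the centre of its underside. Three keys stand in a row across it near its -x edge, the cam knob at x = +30 mm, y = 0, the plunger beyond the knob towards +x.
- knob_grip (a point): On the cam knob's vertical axis, 71 mm above the bench, 10 mm below the top of the black grip bar, which is 46 mm long, 12 mm thick, 30 mm high (51 to 81 mm above the bench). Under it a flat aluminium cam disc, 72 mm diameter, with one V notch in its rim. All turn with the knob: this point's x axis lies along the bar.
- cam_knob (a joint): Cam knob angle in rad, growing clockwise seen from above; starts between 0 and 0.4, can turn from -0.1 to 2.6. The notch comes under the plunger at 1.5 rad (it starts to drop some 0.2 rad before); there the spring centres and holds the knob; turning needs less than 0.4 N m.
- plunger (a joint): Travel in m of the brass sprung plunger towards the cam: 0 while it rides on the cam's rim, 0.008 when it has dropped fully into the notch. The plunger has a round brass nose and slides along the console's x axis, above the console's top, beyond the cam (+x side); a spring of 7 to 9 N pushes it.
- key_round_top (a point): Centre of the top of the round key (round, 24 mm across; white plastic in a black 46 mm square housing), 53 mm above the bench when up and about 10 mm above its housing. The three keys sit 62 mm apart in a row; which place each key has varies.
- key_round (a joint): How far the round key is pressed, 0 (up) to 0.006 m (down); a spring returns it. About 1.3 N starts it, 4.3 N bottoms it.
- key_square_top (a point): Centre of the top of the square key (square, 24 mm; white plastic in a black 46 mm square housing), 53 mm above the bench when up and about 10 mm above its housing. The three keys sit 62 mm apart in a row; which place each key has varies.
- key_square (a joint): How far the square key is pressed, 0 (up) to 0.006 m (down); a spring returns it. About 1.3 N starts it, 4.3 N bottoms it.
- key_bar_top (a point): Centre of the top of the bar key (oblong, 38 by 15 mm; white plastic in a black 46 mm square housing), 53 mm above the bench when up and about 10 mm above its housing. The three keys sit 62 mm apart in a row; which place each key has varies.
- key_bar (a joint): How far the bar key is pressed, 0 (up) to 0.006 m (down); a spring returns it. About 1.3 N starts it, 4.3 N bottoms it.
- grille: Bystander: black plastic speaker grille plate, 70 by 100 by 12 mm.
- diffuser0: Bystander: green glass light diffuser, 64 mm diameter, 28 mm high.
- diffuser1: Bystander: green glass light diffuser, 64 mm diameter, 28 mm high.
- relay: Bystander: tan bakelite relay base, 64 by 46 by 38 mm.
- screwdriver: Bystander: screwdriver lying on the bench.
- jar: Bystander: small closed jar, 56 mm diameter, 70 mm high.

How it is judged (in metres and radians):
On the way, in this order (a step that is already met when the one before it is completed fails the run):
1. the cam knob is turned so that the plunger has dropped into the notch (value of joint plunger above 0.0055 m and value of joint cam_knob between 1.35 and 1.65 rad), for 0.2 s.
2. every bracket hangs over the bar, released (x of bracket0 in the frame of rail between -0.018 and 0.018 m and y of bracket0 in the frame of rail between -0.145 and 0.145 m and z of bracket0 in the frame of rail between 0.104 and 0.113 m and angle between each of bracket0, bracket1, bracket2, bracket3, bracket4's own z axis and vertical below 0.15 rad and x of bracket1 in the frame of rail between -0.018 and 0.018 m and y of bracket1 in the frame of rail between -0.145 and 0.145 m and z of bracket1 in the frame of rail between 0.104 and 0.113 m and x of bracket2 in the frame of rail between -0.018 and 0.018 m and y of bracket2 in the frame of rail between -0.145 and 0.145 m and z of bracket2 in the frame of rail between 0.104 and 0.113 m and x of bracket3 in the frame of rail between -0.018 and 0.018 m and y of bracket3 in the frame of rail between -0.145 and 0.145 m and z of bracket3 in the frame of rail between 0.104 and 0.113 m and x of bracket4 in the frame of rail between -0.018 and 0.018 m and y of bracket4 in the frame of rail between -0.145 and 0.145 m and z of bracket4 in the frame of rail between 0.104 and 0.113 m and contact force between the fingers and bracket0 below 0.3 N and contact force between the fingers and bracket1 below 0.3 N and contact force between the fingers and bracket2 below 0.3 N and contact force between the fingers and bracket3 below 0.3 N and contact force between the fingers and bracket4 below 0.3 N), for 0.3 s.
3. the round key is pressed, alone (value of joint key_round above 0.004 m and value of joint each of key_square, key_bar below 0.0015 m), for 0.04 s.
4. the square key is pressed, alone (value of joint key_square above 0.004 m and value of joint each of key_round, key_bar below 0.0015 m), for 0.04 s.
5. the oblong key is pressed, alone (value of joint key_bar above 0.004 m and value of joint each of key_round, key_square below 0.0015 m), for 0.04 s.
At the end, for the whole second after the job is handed in: Each bracket straddles the bar at rest: its centre within 18 mm of the bar's centre line and 145 mm of its middle, underside at the bar's top (-4 to +5 mm), tilt under 0.15 rad; plunger over 5.5 mm into the notch, knob within 0.15 rad of 1.5; all keys up (under 1.5 mm) (all of step 1 and x of bracket0 in the frame of rail between -0.018 and 0.018 m and y of bracket0 in the frame of rail between -0.145 and 0.145 m and z of bracket0 in the frame of rail between 0.104 and 0.113 m and angle between each of bracket0, bracket1, bracket2, bracket3, bracket4's own z axis and vertical below 0.15 rad and x of bracket1 in the frame of rail between -0.018 and 0.018 m and y of bracket1 in the frame of rail between -0.145 and 0.145 m and z of bracket1 in the frame of rail between 0.104 and 0.113 m and x of bracket2 in the frame of rail between -0.018 and 0.018 m and y of bracket2 in the frame of rail between -0.145 and 0.145 m and z of bracket2 in the frame of rail between 0.104 and 0.113 m and x of bracket3 in the frame of rail between -0.018 and 0.018 m and y of bracket3 in the frame of rail between -0.145 and 0.145 m and z of bracket3 in the frame of rail between 0.104 and 0.113 m and x of bracket4 in the frame of rail between -0.018 and 0.018 m and y of bracket4 in the frame of rail between -0.145 and 0.145 m and z of bracket4 in the frame of rail between 0.104 and 0.113 m and linear speed of each of bracket0, bracket1, bracket2, bracket3, bracket4 below 0.03 m/s and value of joint each of key_round, key_square, key_bar below 0.0015 m); the robot touches nothing.
It fails at once if a key is pressed before the dryer is armed (value of joint any of key_round, key_square, key_bar above 0.004 m and value of joint plunger below 0.003 m).
It fails at once if two keys are pressed at once (value of joint each of key_round, key_square above 0.004 m or value of joint each of key_round, key_bar above 0.004 m or value of joint each of key_square, key_bar above 0.004 m).
It fails at once if a bystander is moved by more than 40 mm (distance of any of grille, diffuser0, diffuser1, relay, screwdriver, jar from where it was at the start of the episode above 0.04 m).
Of bracket0, bracket1, bracket2, bracket3, bracket4 only 3 to 5 are there at a start; the rules pass over those that are not, and their reading is None.
At some moment in a run one of bracket0, bracket1, bracket2, bracket3, bracket4 may be knocked a few centimetres aside while the robot is not near it.
It also fails if it takes over 210 s, if anything falls off the work surface, if the arm or the gripper's body presses on something with over 40 N, if the wrist force passes 120 N, or if a joint passes its speed limit or range.

## Working session

There is one attempt and no reset: what is moved stays moved. The work goes in short steps, Python scripts to look and compute and a shell command to move; the robot and the scene stay as the last step left them, time stands still between calls to the robot, and variables do not carry over. Pictures are saved under pics/ and viewed, at most 14 in all, crops included, and the job is handed in when it is done.

```bash
mkdir -p pics; cat > h.py <<'E'
import numpy as np, cv2, json, os
from plant import arm
def snap(n):
    c=arm.camera(n); cv2.imwrite(f'pics/{n}_{int(arm.get_state()["time_s"]*1000)}.png',c['img'])
    np.savez(f'cam_{n}.npz',**{k:np.array(v) for k,v in c.items()}); return c
def load(n): return dict(np.load(f'cam_{n}.npz'))
def px2w(c,u,v,z):
    K=c['camera_matrix']; k=float(c['k1'])
    d=np.array([(u-K[0,2])/K[0,0],(v-K[1,2])/K[1,1]]); s=d.copy()
    for _ in range(20): s=d/(1+k*(s@s))
    r=c['rotation']@np.array([s[0],-s[1],-1]); e=np.array(c['eye'])
    return (e+r*(z-e[2])/r[2])
def w2px(c,p):
    q=np.array(c['rotation']).T@(np.array(p,float)-c['eye']); s=np.array([q[0],-q[1]])/-q[2]
    s=s*(1+float(c['k1'])*(s@s)); K=c['camera_matrix']
    return np.array([K[0,0]*s[0]+K[0,2],K[1,1]*s[1]+K[1,2]])
E
python3 - <<'E'
from h import *
np.set_printoptions(precision=3,suppress=True)
for n in('top','side'):
    c=snap(n); print(n,c['camera_matrix'].tolist(),c['k1'],c['eye'],c['rotation'])
    cv2.imwrite(f'pics/{n}_big.png',cv2.resize(c['img'],(800,600),interpolation=cv2.INTER_CUBIC))
s=arm.get_state(); print(s,arm.nose_length)
E
ls pics; python3 -m crank --help | head
```

```text
top [[391.9167396467708, 0.0, 278.1024626806805], [0.0, 391.9167396467708, 206.13563950203834], [0.0, 0.0, 1.0]] -0.06662141589579927 [ 496.296   27.553 1267.721] [[-0.026  0.999 -0.039]
 [-1.    -0.026  0.006]
 [ 0.005  0.039  0.999]]
side [[399.71146682128324, 0.0, 280.6902067158412], [0.0, 399.71146682128324, 207.0327249960998], [0.0, 0.0, 1.0]] 0.000833103871931494 [ 389.997 -724.773  812.267] [[ 0.975  0.157 -0.154]
 [-0.22   0.672 -0.707]
 [-0.008  0.724  0.69 ]]
{'time_s': 0.1, 'joints': array([-76.863,  17.62 ,  86.374,  -0.001,  76.114,  -4.212]), 'joint_vel': array([-0.019, -0.188, -0.169, -0.008, -0.062, -0.018]), 'effort': array([  0.   , -45.853, -25.261,  -0.   ,   0.005,  -0.   ]), 'eef_pos': array([ 171.281, -548.269,  244.47 ]), 'eef_rot': array([[ 0.955,  0.298, -0.   ],
       [ 0.298, -0.955,  0.002],
       [ 0.   , -0.002, -1.   ]]), 'ft_force': array([-0.149, -0.058, -1.063]), 'torque': array([-0.004, -0.038,  0.013]), 'grasp_force': 0.0, 'gripper_width': 1.0000668716134977} 14.0
side_100.png
side_big.png
top_50.png
top_big.pnginvalid input: not JSON, or not a number
```

View pics/top_big.png

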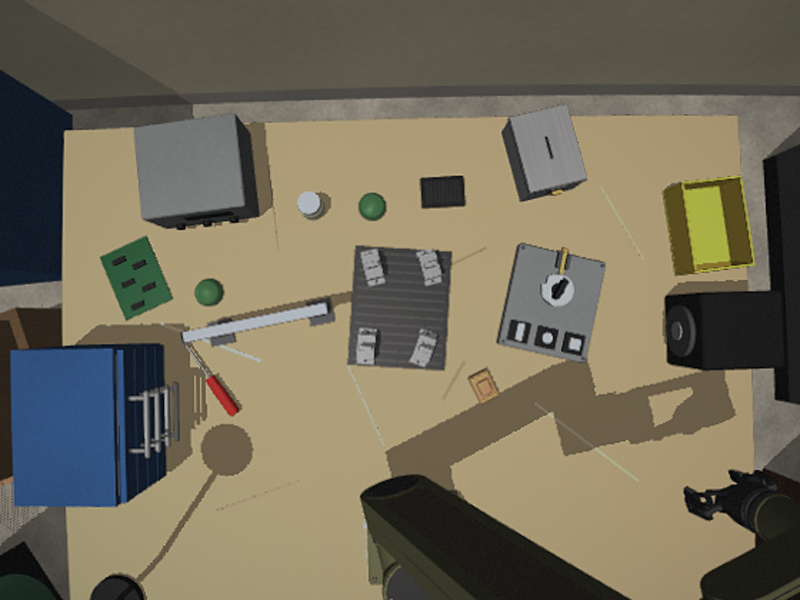

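View pics/side_big.png

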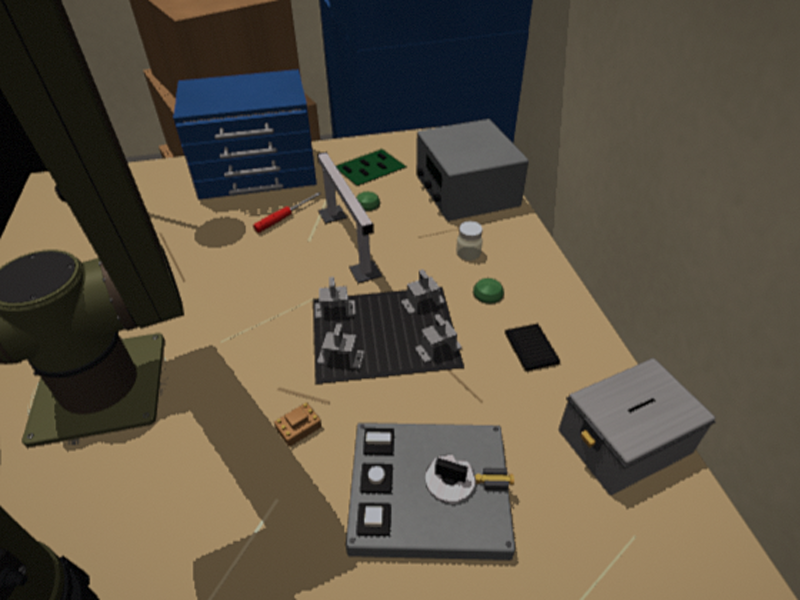

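The top view shows four brackets on the mat (centre about 400,307 in the 800-px picture). The console is at about 552,300 with keys in the order bar, round, square from left to right. The bar runs from (183,337) to (328,308). I'll enlarge these.

```bash
python3 - <<'E'
from h import *
c=load('top'); im=c['img']
a=cv2.resize(im[165:265,240:325],None,fx=6,fy=6,interpolation=cv2.INTER_CUBIC)
b=cv2.resize(im[165:260,342:428],None,fx=6,fy=6,interpolation=cv2.INTER_CUBIC)
r=cv2.resize(im[200:255,120:240],None,fx=6.5,fy=6.5,interpolation=cv2.INTER_CUBIC)
for g,n,f,(u0,v0) in((a,'a',6,(240,165)),(b,'b',6,(342,165)),(r,'r',6.5,(120,200))):
    for u in range(0,200,10):
        if u*f<g.shape[1]: cv2.line(g,(int(u*f),0),(int(u*f),6),(0,0,255),1);cv2.putText(g,str(u0+u),(int(u*f),16),0,.35,(0,0,255))
        if u*f<g.shape[0]: cv2.line(g,(0,int(u*f)),(6,int(u*f)),(0,0,255),1);cv2.putText(g,str(v0+u),(8,int(u*f)+4),0,.35,(0,0,255))
    cv2.imwrite(f'pics/crop_{n}.png',g)
E
```

```text
(no output)
```

View pics/crop_a.png

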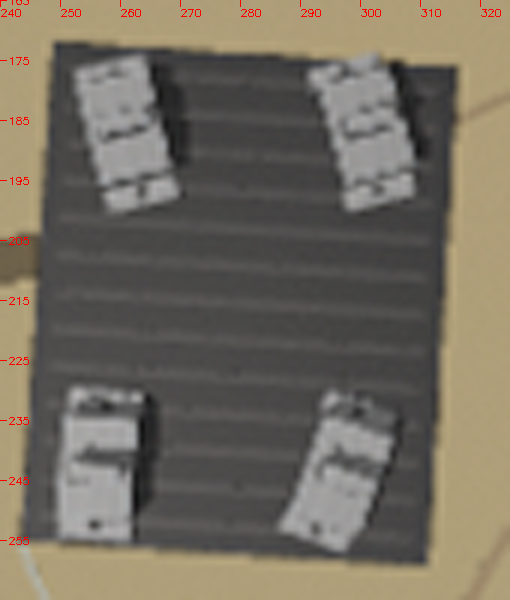

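View pics/crop_b.png

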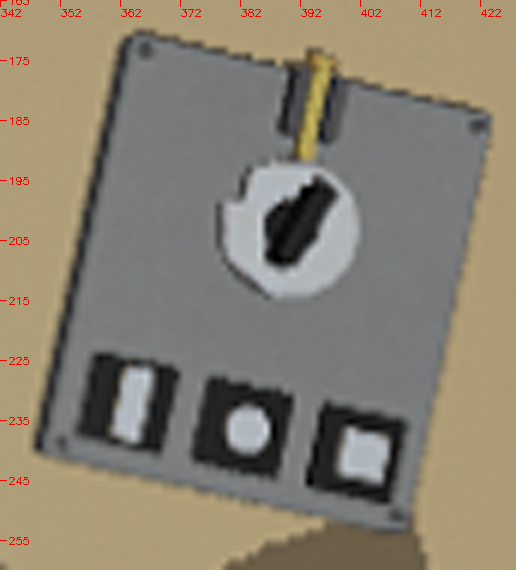

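View pics/crop_r.png

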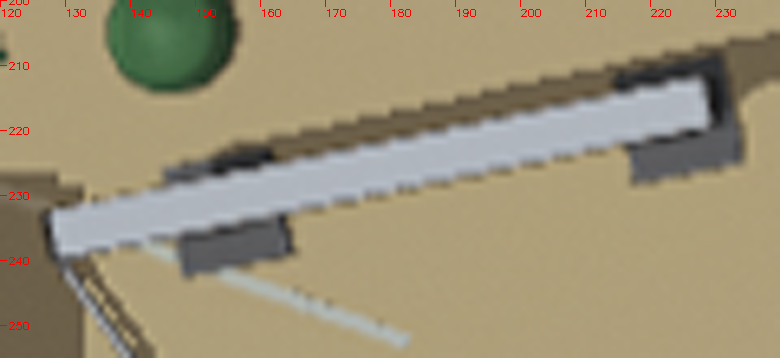

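Bracket centres read at about (261,187), (300,187), (256,243), (297,242) in original pixels. Keys are at crop pixels bar (131,405), round (248,430), square (364,455). The knob bar runs (322,185)–(280,262), and the rail's top corners are readable. Next I'll fit the poses.

```bash
cat > fit.py <<'E'
from h import *
from scipy.optimize import minimize
S=4
BOX=[(-27,27,-19,19,42,47),(-27,-22,-19,19,0,42),(22,27,-19,19,0,42),(-39.5,-22,-19,19,0,5),(22,39.5,-19,19,0,5),(-5,5,-13,13,47,79)]
def corners(b): return np.array([[b[i],b[2+j],b[4+k]] for i in(0,1) for j in(0,1) for k in(0,1)],float)
def hullmask(c,P,win,m):
    uv=np.array([w2px(c,p) for p in P]); u0,v0=win[:2]
    q=((uv-[u0,v0]+.5)*S-.5).astype(np.float32)
    cv2.fillConvexPoly(m,np.round(cv2.convexHull(q)*16).astype(np.int32).reshape(-1,1,2),255,cv2.LINE_8,4)
def pose(x,y,a): 
    return np.array([[np.cos(a),-np.sin(a),0],[np.sin(a),np.cos(a),0],[0,0,1]]),np.array([x,y,0.])
def render(c,x,y,a,boxes,win,z0):
    R,t=pose(x,y,a); t=t+[0,0,z0]
    m=np.zeros(((win[3]-win[1])*S,(win[2]-win[0])*S),np.uint8)
    for b in boxes: hullmask(c,corners(b)@R.T+t,win,m)
    return m>0
def obsmask(c,win,thr):
    g=cv2.cvtColor(c['img'],cv2.COLOR_BGR2GRAY)[win[1]:win[3],win[0]:win[2]]
    g=cv2.resize(g,None,fx=S,fy=S,interpolation=cv2.INTER_CUBIC)
    m=(g>thr).astype(np.uint8)
    m=cv2.morphologyEx(m,cv2.MORPH_OPEN,np.ones((6,6)))
    m=cv2.morphologyEx(m,cv2.MORPH_CLOSE,np.ones((14,14)))
    n,l,st,_=cv2.connectedComponentsWithStats(m); k=1+np.argmax(st[1:,4]); return l==k
def fit(c,g,win,thr,boxes=BOX,z0=3):
    o=obsmask(c,win,thr)
    f=lambda p:1-(lambda m:(m&o).sum()/(m|o).sum())(render(c,p[0],p[1],p[2]/30,boxes,win,z0))
    best=None
    for da in(-.3,0,.3):
        s=np.array([g[0],g[1],(g[2]+da)*30]); r=minimize(f,s,method='Nelder-Mead',options=dict(initial_simplex=[s,s+[8,0,0],s+[0,8,0],s+[0,0,6]],xatol=.05,fatol=1e-4))
        if best is None or r.fun<best.fun: best=r
    return np.r_[best.x[:2],np.degrees(best.x[2]/30)],best.fun
E
python3 - <<'E'
from fit import *
np.set_printoptions(precision=1,suppress=True)
T,D=load('top'),load('side')
L=[((120,130),6,(240,165),.2),((360,130),6,(240,165),.2),((97,463),6,(240,165),0),((340,470),6,(240,165),-.3)]
for (u,v),f,(u0,v0),s in L:
    U,V=(u+.5)/f-.5+u0,(v+.5)/f-.5+v0
    w=px2w(T,U,V,45)
    win=[int(U-18),int(V-20),int(U+18),int(V+20)]
    p=w2px(D,w); ws=[int(p[0]-24),int(p[1]-22),int(p[0]+24),int(p[1]+24)]
    a,b=fit(T,(w[0],w[1],s),win,105),fit(D,(w[0],w[1],s),ws,85)
    print(w[:2],'top',*a,'side',*b)
def cr(u,v,f,u0,v0,z): return px2w(T,(u+.5)/f-.5+u0,(v+.5)/f-.5+v0,z)[:2]
R=[cr(*p,6.5,120,200,150) for p in((50,210),(62,260),(700,78),(710,127))]
print('rail',R,np.mean(R,0),np.linalg.norm(R[0]-R[2]),np.degrees(np.arctan2(*((R[0]+R[1]-R[2]-R[3])*[-1,1]))))
kb=[cr(*p,6,342,165,53) for p in((131,405),(248,430),(364,455))]; print('keys',kb,np.linalg.norm(np.diff(kb,axis=0),axis=1))
print('disc',cr(290,229,6,342,165,50),'plunger tip/end',cr(308,155,6,342,165,47),cr(322,55,6,342,165,47))
k=[cr(*p,6,342,165,81) for p in((324,186),(279,258))];print('grip',k,np.mean(k,0),np.degrees(np.arctan2(*(k[0]-k[1])[::-1])),np.linalg.norm(k[0]-k[1]))
# side view
q=lambda u,v,z:px2w(D,(u+.5)*.7-.5,(v+.5)*.7-.5,z)[:2]
print('side: keys bar,round,sq',q(378,438,53),q(376,475,53),q(374,516,53),'rail ends',q(322,155,150),q(368,227,150),'disc',q(450,480,50),'grip',q(452,466,81))
C=cv2.resize(D['img'][280:400,235:370],None,fx=5.5,fy=5.0,interpolation=cv2.INTER_CUBIC); cv2.imwrite('pics/cs.png',C)
E
```

```text
[607.5  77. ] top [607.9  74.   12.3] 0.6409869463517694 side [618.3 136.8  32.1] 0.6864320208023774
[604.3 -48.1] top [631.8 -46.3  18.4] 0.5361296472831267 side [ 658.1  -17.3 -106.1] 0.4369658989175551
[434.7  93.1] top [415.1  94.3  -2.6] 0.6076030412164866 side [395.6 125.3  60.5] 0.6486029948867786
[427.8 -32.8] top [412.5 -30.  -24. ] 0.37740158538223834 side [364.7 -17.2  89.5] 0.4020854163690901
rail [array([476.9, 456.2]), array([454.8, 451.1]), array([527.9, 166.7]), array([506.3, 162.8])] [491.5 309.2] 293.9142959660325 10.06434132257133
keys [array([ 456. , -242.2]), array([ 441.3, -302.9]), array([ 426.6, -363.5])] [62.5 62.3]
disc [ 545.2 -329.6] plunger tip/end [ 583.9 -341.5] [ 636.3 -351.1]
grip [array([ 565.4, -338.9]), array([ 529.3, -314.3])] [ 547.4 -326.6] -34.26531673445129 43.648860181367525
side: keys bar,round,sq [ 455.7 -245.7] [ 441.1 -305.6] [ 426.8 -365.3] rail ends [464.7 447.2] [517.9 155.9] disc [ 544.  -335.7] grip [ 546.5 -331.6]
```

```bash
python3 - <<'E'
s=open('fit.py').read()
s=s.replace("    g=cv2.cvtColor(c['img'],cv2.COLOR_BGR2GRAY)[win","    I=c['img'].astype(np.int16); g=np.where(I.max(2)-I.min(2)>30,0,I.max(2)).astype(np.uint8)[win")
open('fit.py','w').write(s)
E
cat > br.py <<'E'
from fit import *
np.set_printoptions(precision=1,suppress=True)
T,D=load('top'),load('side'); rows=[]
L=[((120,130),6,(240,165),.2),((360,130),6,(240,165),.2),((97,463),6,(240,165),0),((340,470),6,(240,165),-.3)]
for (u,v),f,(u0,v0),s in L:
    U,V=(u+.5)/f-.5+u0,(v+.5)/f-.5+v0
    w=px2w(T,U,V,45)
    win=[int(U-18),int(V-20),int(U+18),int(V+20)]
    p=w2px(D,w); ws=[int(p[0]-24),int(p[1]-22),int(p[0]+24),int(p[1]+24)]
    a,b=fit(T,(w[0],w[1],s),win,105),fit(D,(w[0],w[1],s),ws,85)
    print(w[:2],'top',*a,'side',*b)
    t=[]
    for c,wn,th,r in((T,win,105,a),(D,ws,85,b)):
        g=cv2.resize(c['img'][wn[1]:wn[3],wn[0]:wn[2]],None,fx=S,fy=S,interpolation=cv2.INTER_CUBIC)
        for m,col in((obsmask(c,wn,th),(0,0,255)),(render(c,r[0][0],r[0][1],np.radians(r[0][2]),BOX,wn,3),(0,255,0))):
            cs,_=cv2.findContours(m.astype(np.uint8),0,2); cv2.drawContours(g,cs,-1,col,1)
        t.append(cv2.resize(g,(190,190)))
    rows.append(np.vstack(t))
cv2.imwrite('pics/fitA.png',np.hstack(rows))
E
python3 br.py
```

```text
[607.5  77. ] top [607.7  74.   12.3] 0.03754541784416632 side [609.7  74.3   0.4] 0.6468820435762584
[604.3 -48.1] top [605.1 -52.6  14. ] 0.06026741169427263 side [608.4 -51.9   3.7] 0.6164535169699951
[434.7  93.1] top [429.7  93.   -5.1] 0.07383195539319365 side [432.5  95.8  -4.5] 0.6335828180930687
[427.8 -32.8] top [422.8 -34.  -20.9] 0.14152256012721132 side [426.4 -32.  -16.2] 0.5894014962593517
```

View pics/fitA.png

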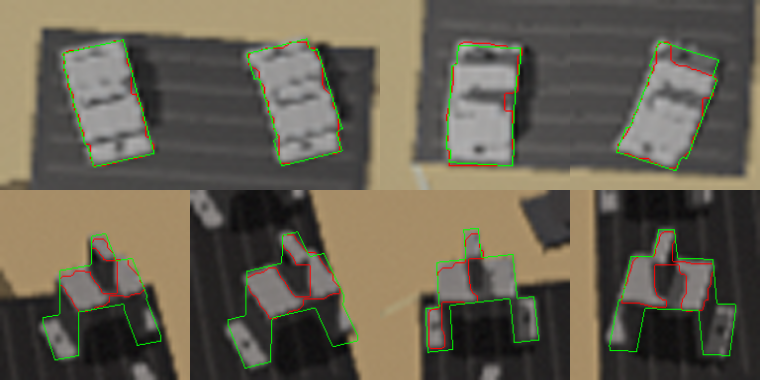

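Green model outlines match the red masks in the top view. That gives brackets at about (608,74), (606,-52), (430,94), (424,-33), the rail centre at (491,308) with yaw 10°, and the knob at (546,-329). I'll start with the knob.

```bash
cat > go.py <<'E'
import sys
from h import *
from plant import arm
x,y,z,phi=map(float,sys.argv[1:5]); s=arm.get_state(); R=np.array(s['eef_rot'])
d=R.T@(np.array([x,y,z])-s['eef_pos']); p=np.degrees(np.arctan2(R[1,0],R[0,0])); r=-(phi-p); r=(r+180)%360-180
print(f"t={s['time_s']:.1f} tx {d[0]:.1f} ty {d[1]:.1f} tz {d[2]:.1f} roll {r:.1f} phi {p:.1f} joints",np.round(s['joints'],0),'tilt',np.round(R[:,2],3))
E
python3 go.py 546 -329 150 145.7
```

```text
t=0.1 tx 423.0 ty -97.4 tz 94.7 roll -128.4 phi 17.3 joints [-77.  18.  86.  -0.  76.  -4.] tilt [-0.     0.002 -1.   ]
```

```bash
python3 -m crank '[{"tx":423,"ty":-97,"tz":60,"roll":-128,"hand":45},{"tx":423,"ty":-97,"tz":60,"roll":-128,"hand":45},{"tx":423,"ty":-97,"tz":60,"roll":-128,"hand":45},{"tx":423,"ty":-97,"tz":60,"roll":-128,"hand":45},{"tx":423,"ty":-97,"tz":60,"roll":-128,"hand":45},{"tx":423,"ty":-97,"tz":60,"roll":-128,"hand":45},{"tx":423,"ty":-97,"tz":60,"roll":-128,"hand":45},{"tx":423,"ty":-97,"tz":60,"roll":-128,"hand":45},{"tx":423,"ty":-97,"tz":60,"roll":-128,"hand":45},{"tx":423,"ty":-97,"tz":60,"roll":-128,"hand":45}]'; python3 go.py 546 -329 70 145.7
```

```text
time_s: 1.35
eef_pos: [546.2, -329.5, 184.5]
eef_rot: [[-0.576, 0.817, -0.001], [0.817, 0.576, 0.001], [0.001, -0.001, -1.0]]
ft_force: [-0.1, -0.6, -0.3]
gripper_width: 0.522
grasp_force: 0.0
t=1.4 tx 0.3 ty 0.1 tz 114.5 roll -20.5 phi 125.2 joints [-35.  25.  83.  -0.  72. -70.] tilt [-0.001  0.001 -1.   ]
```

```bash
python3 -m crank '[{"roll":-10,"hand":45},{"roll":-20.5,"hand":45},{"tz":50,"roll":-20.5,"hand":45},{"tz":90,"roll":-20.5,"hand":45},{"tz":105,"roll":-20.5,"hand":45},{"tz":114,"roll":-20.5,"hand":45},{"tz":114,"roll":-20.5,"hand":45}]' && python3 -m crank '[{"hand":5},{"hand":5},{"hand":5},{"hand":5},{"hand":5}]'; python3 go.py 546 -329 70 145.7
```

```text
t=1.4 tx 0.3 ty 0.1 tz 114.5 roll -20.5 phi 125.2 joints [-35.  25.  83.  -0.  72. -70.] tilt [-0.001  0.001 -1.   ]$[0]: bad value
```

```bash
python3 -m crank '[{"tx":0,"ty":0,"tz":0,"roll":-10,"hand":45},{"tx":0,"ty":0,"tz":0,"roll":-20.5,"hand":45},{"tx":0,"ty":0,"tz":50,"roll":-20.5,"hand":45},{"tx":0,"ty":0,"tz":90,"roll":-20.5,"hand":45},{"tx":0,"ty":0,"tz":105,"roll":-20.5,"hand":45},{"tx":0,"ty":0,"tz":114,"roll":-20.5,"hand":45},{"tx":0,"ty":0,"tz":114,"roll":-20.5,"hand":45}]' && python3 -m crank '[{"tx":0,"ty":0,"tz":0,"roll":0,"hand":5},{"tx":0,"ty":0,"tz":0,"roll":0,"hand":5},{"tx":0,"ty":0,"tz":0,"roll":0,"hand":5},{"tx":0,"ty":0,"tz":0,"roll":0,"hand":5},{"tx":0,"ty":0,"tz":0,"roll":0,"hand":5}]'; python3 go.py 546 -329 70 145.7
```

```text
time_s: 2.22
eef_pos: [546.7, -330.5, 71.7]
eef_rot: [[-0.822, 0.57, 0.001], [0.57, 0.822, -0.0], [-0.001, 0.0, -1.0]]
ft_force: [0.7, 0.2, 1.0]
gripper_width: 0.527
grasp_force: 0.0
time_s: 2.85
eef_pos: [547.8, -330.2, 72.9]
eef_rot: [[-0.822, 0.57, 0.003], [0.57, 0.822, -0.001], [-0.003, 0.001, -1.0]]
ft_force: [1.6, 2.9, 6.4]
gripper_width: 0.124
grasp_force: 61.9
t=2.9 tx 2.2 ty 0.0 tz 2.9 roll -0.4 phi 145.3 joints [-35.  32.  90.   0.  58. -90.] tilt [ 0.003 -0.001 -1.   ]
```

```bash
python3 -m crank '[{"tx":0,"ty":0,"tz":0,"roll":8,"hand":5},{"tx":0,"ty":0,"tz":0,"roll":16,"hand":5},{"tx":0,"ty":0,"tz":0,"roll":24,"hand":5},{"tx":0,"ty":0,"tz":0,"roll":32,"hand":5},{"tx":0,"ty":0,"tz":0,"roll":40,"hand":5},{"tx":0,"ty":0,"tz":0,"roll":48,"hand":5},{"tx":0,"ty":0,"tz":0,"roll":56,"hand":5},{"tx":0,"ty":0,"tz":0,"roll":63,"hand":5},{"tx":0,"ty":0,"tz":0,"roll":70,"hand":5},{"tx":0,"ty":0,"tz":0,"roll":70,"hand":5}]'; python3 -c "
from h import *
s=arm.get_state();print(s['torque'],s['eef_pos'],s['ft_force'])"; python3 go.py 546 -329 70 75
python3 -m crank '[{"tx":0,"ty":0,"tz":0,"roll":0,"hand":40},{"tx":0,"ty":0,"tz":0,"roll":0,"hand":40},{"tx":0,"ty":0,"tz":0,"roll":0,"hand":40},{"tx":0,"ty":0,"tz":-50,"roll":0,"hand":40},{"tx":0,"ty":0,"tz":-100,"roll":0,"hand":40},{"tx":0,"ty":0,"tz":-150,"roll":0,"hand":40}]'; python3 go.py 608 74.3 200 102.3
```

```text
time_s: 4.1
eef_pos: [546.5, -330.6, 72.9]
eef_rot: [[0.252, 0.968, 0.001], [0.968, -0.252, -0.002], [-0.002, 0.001, -1.0]]
ft_force: [-0.7, 1.4, 8.1]
gripper_width: 0.122
grasp_force: 64.6
[0.11250007 0.25438366 0.86421938] [ 546.46436527 -330.59675984   72.87992701] [-0.7377142   1.40567789  8.11418667]
t=4.1 tx 1.4 ty -0.9 tz 2.9 roll 0.4 phi 75.4 joints [-35.  32.  90.  -0.  58. -20.] tilt [ 0.001 -0.002 -1.   ]
time_s: 4.85
eef_pos: [546.0, -330.1, 222.3]
eef_rot: [[0.254, 0.967, -0.001], [0.967, -0.254, 0.0], [0.0, -0.001, -1.0]]
ft_force: [0.5, -0.8, 0.6]
gripper_width: 0.469
grasp_force: 0.0
t=4.8 tx 406.9 ty -42.8 tz 22.5 roll -27.0 phi 75.3 joints [-35.  24.  80.  -0.  76. -20.] tilt [-0.001  0.    -1.   ]
```

```bash
python3 -m crank '[{"tx":407,"ty":-43,"tz":0,"roll":-27,"hand":50},{"tx":407,"ty":-43,"tz":0,"roll":-27,"hand":50},{"tx":407,"ty":-43,"tz":0,"roll":-27,"hand":50},{"tx":407,"ty":-43,"tz":0,"roll":-27,"hand":50},{"tx":407,"ty":-43,"tz":0,"roll":-27,"hand":50},{"tx":407,"ty":-43,"tz":22,"roll":-27,"hand":50},{"tx":407,"ty":-43,"tz":22,"roll":-27,"hand":50},{"tx":407,"ty":-43,"tz":22,"roll":-27,"hand":50}]'
python3 - <<'E'
from h import *
a=snap('top')['img'][150:270,230:440]; b=snap('side')['img'][280:400,200:410]
cv2.imwrite('pics/chk1.png',cv2.resize(np.vstack([a,b]),None,fx=2.5,fy=2.5,interpolation=cv2.INTER_CUBIC))
E
python3 go.py 608 74.3 68 102.3
```

```text
time_s: 5.85
eef_pos: [607.6, 77.2, 198.1]
eef_rot: [[-0.217, 0.976, -0.002], [0.976, 0.217, 0.0], [0.001, -0.002, -1.0]]
ft_force: [-0.8, 0.1, -0.2]
gripper_width: 0.586
grasp_force: 0.0
t=6.0 tx 0.0 ty 0.2 tz 131.0 roll 0.0 phi 102.3 joints [ 3. 23. 85. -0. 72. -9.] tilt [-0.001 -0.001 -1.   ]
```

View pics/chk1.png

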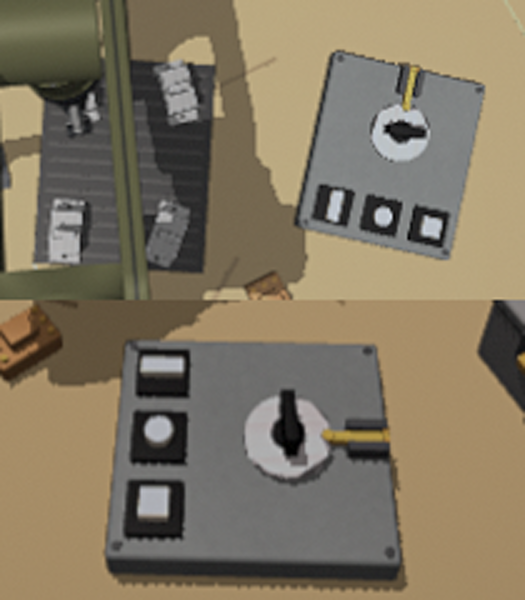

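The plunger's tip is in the disc rim (side crop 327,436) and the grip bar lies across the plunger axis, so the dryer is armed. Grasping bracket 0 now.

```bash
python3 -m crank '[{"tx":0,"ty":0,"tz":50,"roll":0,"hand":50},{"tx":0,"ty":0,"tz":95,"roll":0,"hand":50},{"tx":0,"ty":0,"tz":118,"roll":0,"hand":50},{"tx":0,"ty":0,"tz":131,"roll":0,"hand":50},{"tx":0,"ty":0,"tz":131,"roll":0,"hand":50},{"tx":0,"ty":0,"tz":131,"roll":0,"hand":2},{"tx":0,"ty":0,"tz":131,"roll":0,"hand":2},{"tx":0,"ty":0,"tz":131,"roll":0,"hand":2},{"tx":0,"ty":0,"tz":131,"roll":0,"hand":2},{"tx":0,"ty":0,"tz":131,"roll":0,"hand":2}]'; python3 -m crank '[{"tx":0,"ty":0,"tz":0,"roll":0,"hand":2},{"tx":0,"ty":0,"tz":-40,"roll":0,"hand":2},{"tx":0,"ty":0,"tz":-90,"roll":0,"hand":2},{"tx":0,"ty":0,"tz":-140,"roll":0,"hand":2},{"tx":0,"ty":0,"tz":-175,"roll":0,"hand":2},{"tx":0,"ty":0,"tz":-175,"roll":0,"hand":2}]'
python3 -c "
import numpy as np
for y in(105,35,-35,-105): print(y,491.3-.1747*y,308+.9846*y)"; python3 go.py 473 411.4 243 100.1
```

```text
time_s: 7.2
eef_pos: [609.2, 74.5, 69.5]
eef_rot: [[-0.213, 0.977, 0.003], [0.977, 0.213, -0.0], [-0.001, 0.002, -1.0]]
ft_force: [0.9, 0.0, 6.3]
gripper_width: 0.106
grasp_force: 62.1
time_s: 7.95
eef_pos: [609.8, 74.7, 246.5]
eef_rot: [[-0.213, 0.977, 0.007], [0.977, 0.213, 0.0], [-0.001, 0.007, -1.0]]
ft_force: [-0.1, 0.6, -1.6]
gripper_width: 0.105
grasp_force: 61.2
105 472.9565 411.38300000000004
35 485.1855 342.461
-35 497.41450000000003 273.539
-105 509.6435 204.617
t=8.0 tx 358.1 ty -62.0 tz 2.7 roll 2.2 phi 102.3 joints [ 3. 20. 82.  0. 78. -9.] tilt [ 0.007  0.    -1.   ]
```

```bash
python3 -m crank '[{"tx":50,"ty":-9,"tz":0,"roll":2,"hand":2},{"tx":105,"ty":-18,"tz":0,"roll":2,"hand":2},{"tx":160,"ty":-28,"tz":0,"roll":2,"hand":2},{"tx":215,"ty":-38,"tz":0,"roll":2,"hand":2},{"tx":270,"ty":-47,"tz":0,"roll":2,"hand":2},{"tx":320,"ty":-56,"tz":0,"roll":2,"hand":2},{"tx":350,"ty":-61,"tz":0,"roll":2,"hand":2},{"tx":358,"ty":-62,"tz":0,"roll":2,"hand":2},{"tx":358,"ty":-62,"tz":0,"roll":2,"hand":2}]'; python3 - <<'E'
from h import *
a=snap('top')['img'][180:270,110:250]; b=snap('side')['img'][90:210,190:330]
cv2.imwrite('pics/chk2.png',cv2.resize(np.vstack([a,b]),None,fx=2.8,fy=2.8,interpolation=cv2.INTER_CUBIC))
E
python3 go.py 473 411.4 174.5 100.1
```

```text
time_s: 9.07
eef_pos: [470.6, 410.6, 241.5]
eef_rot: [[-0.179, 0.984, -0.002], [0.984, 0.179, -0.002], [-0.002, -0.003, -1.0]]
ft_force: [0.5, -0.2, -2.1]
gripper_width: 0.105
grasp_force: 61.0
t=9.2 tx 1.4 ty 1.9 tz 67.9 roll 0.1 phi 100.2 joints [37. 22. 80. -0. 78. 27.] tilt [-0.001 -0.002 -1.   ]
```

View pics/chk2.png

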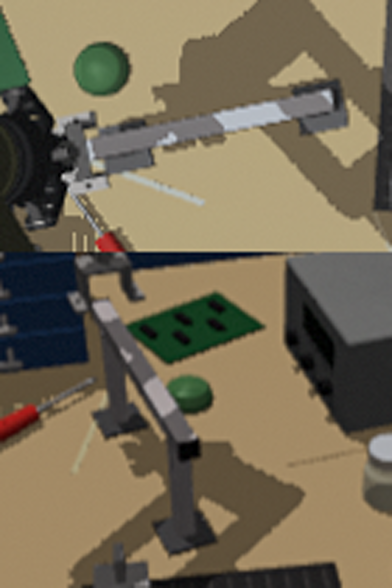

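The bracket straddles the bar's far end in the crop (top 88,150) with its feet on either side. Lowering it.

```bash
python3 -m crank '[{"tx":1,"ty":2,"tz":25,"roll":0,"hand":2},{"tx":1,"ty":2,"tz":45,"roll":0,"hand":2},{"tx":1,"ty":2,"tz":58,"roll":0,"hand":2},{"tx":1,"ty":2,"tz":65,"roll":0,"hand":2},{"tx":1,"ty":2,"tz":68,"roll":0,"hand":2},{"tx":1,"ty":2,"tz":68,"roll":0,"hand":2}]'; python3 go.py 473 411.4 174.5 100.1
python3 -m crank '[{"tx":0,"ty":0,"tz":0,"roll":0,"hand":50},{"tx":0,"ty":0,"tz":0,"roll":0,"hand":50},{"tx":0,"ty":0,"tz":0,"roll":0,"hand":50},{"tx":0,"ty":0,"tz":0,"roll":0,"hand":50},{"tx":0,"ty":0,"tz":-40,"roll":0,"hand":50},{"tx":0,"ty":0,"tz":-80,"roll":0,"hand":50}]'; python3 go.py 606 -52.3 200 104
```

```text
time_s: 9.93
eef_pos: [473.5, 412.5, 175.7]
eef_rot: [[-0.178, 0.984, 0.001], [0.984, 0.178, 0.0], [0.0, 0.001, -1.0]]
ft_force: [1.0, -0.6, -1.1]
gripper_width: 0.104
grasp_force: 61.0
t=9.9 tx -1.0 ty -0.7 tz 1.2 roll 0.2 phi 100.3 joints [37. 25. 85. -0. 70. 27.] tilt [ 0.001  0.    -1.   ]
time_s: 10.68
eef_pos: [472.8, 412.2, 255.5]
eef_rot: [[-0.178, 0.984, -0.001], [0.984, 0.178, -0.001], [-0.001, -0.002, -1.0]]
ft_force: [0.3, 0.8, 0.1]
gripper_width: 0.58
grasp_force: 0.0
t=10.7 tx -480.7 ty 48.3 tz 55.9 roll -3.7 phi 100.3 joints [37. 21. 79.  0. 80. 27.] tilt [-0.001 -0.001 -1.   ]
```

```bash
cat > chk.py <<'E'
from fit import *
import sys
np.set_printoptions(precision=1,suppress=True)
c=snap('top')
for g in eval(sys.argv[1]):
    U,V=w2px(c,[g[0],g[1],45]); win=[int(U-18),int(V-20),int(U+18),int(V+20)]
    for t in (105,70): print(g[:2],t,*fit(c,(g[0],g[1],np.radians(g[2])),win,t))
if len(sys.argv)>2:
    s=snap('side'); f=lambda i:cv2.resize(i,None,fx=2.8,fy=2.8,interpolation=cv2.INTER_CUBIC)
    cv2.imwrite(sys.argv[2],f(np.hstack([c['img'][165:265,110:330][:, :],np.zeros((100,10,3),np.uint8)])) if 0 else f(np.vstack([c['img'][165:265,110:330],s['img'][90:200,190:410]])))
E
python3 chk.py '[(606,-52,14),(430,94,-5),(424,-33,-20)]' pics/chk3.png
```

```text
(606, -52) 105 [605.2 -52.5  14. ] 0.056435643564356486
(606, -52) 70 [597.2 -37.3  30.3] 0.5918683288519515
(430, 94) 105 [446.1  38.8 -74.9] 0.9200172935581497
(430, 94) 70 [430.9  92.3  -6.3] 0.3159436462547077
(424, -33) 105 [424.3 -34.3 -20.4] 0.2247258225324028
(424, -33) 70 [435.9 -44.1 -26.8] 0.6627163781624501
```

View pics/chk3.png

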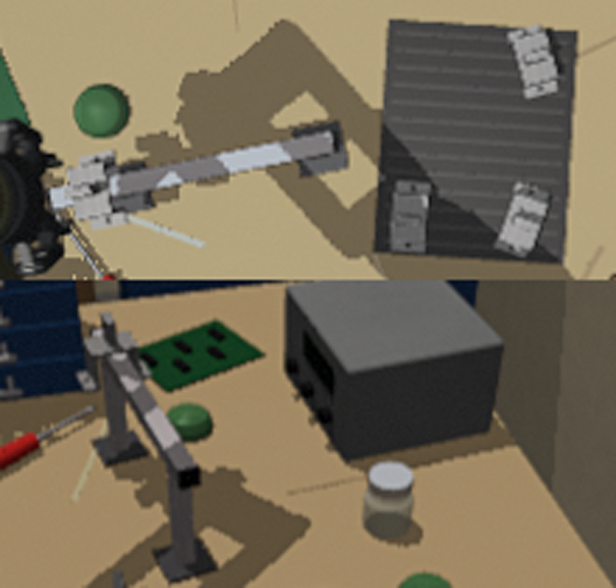

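Bracket 0 sits on the bar (top crop 92,188) and the other three haven't moved. Next is bracket 1.

```bash
python3 -m crank '[{"tx":-480,"ty":48.5,"tz":0,"roll":-3.7,"hand":50},{"tx":-480,"ty":48.5,"tz":0,"roll":-3.7,"hand":50},{"tx":-480,"ty":48.5,"tz":0,"roll":-3.7,"hand":50},{"tx":-480,"ty":48.5,"tz":0,"roll":-3.7,"hand":50},{"tx":-480,"ty":48.5,"tz":0,"roll":-3.7,"hand":50},{"tx":-480,"ty":48.5,"tz":55,"roll":-3.7,"hand":50},{"tx":-480,"ty":48.5,"tz":55,"roll":-3.7,"hand":50},{"tx":-480,"ty":48.5,"tz":55,"roll":-3.7,"hand":50},{"tx":-480,"ty":48.5,"tz":55,"roll":-3.7,"hand":50},{"tx":-480,"ty":48.5,"tz":55,"roll":-3.7,"hand":50}]'; python3 go.py 606 -52.3 68 104
```

```text
time_s: 12.02
eef_pos: [606.1, -51.1, 199.7]
eef_rot: [[-0.241, 0.971, -0.001], [0.971, 0.241, 0.001], [0.001, -0.001, -1.0]]
ft_force: [0.1, 0.4, -0.3]
gripper_width: 0.587
grasp_force: 0.0
t=12.0 tx -1.3 ty -0.2 tz 131.7 roll -0.1 phi 103.9 joints [ -9.  22.  86.   0.  72. -23.] tilt [-0.001  0.001 -1.   ]
```

```bash
python3 -m crank '[{"tx":-1,"ty":0,"tz":50,"roll":0,"hand":50},{"tx":-1,"ty":0,"tz":95,"roll":0,"hand":50},{"tx":-1,"ty":0,"tz":118,"roll":0,"hand":50},{"tx":-1,"ty":0,"tz":131.5,"roll":0,"hand":50},{"tx":-1,"ty":0,"tz":131.5,"roll":0,"hand":50},{"tx":-1,"ty":0,"tz":131.5,"roll":0,"hand":2},{"tx":-1,"ty":0,"tz":131.5,"roll":0,"hand":2},{"tx":-1,"ty":0,"tz":131.5,"roll":0,"hand":2},{"tx":-1,"ty":0,"tz":131.5,"roll":0,"hand":2},{"tx":-1,"ty":0,"tz":131.5,"roll":0,"hand":2}]'; python3 -m crank '[{"tx":0,"ty":0,"tz":0,"roll":0,"hand":2},{"tx":0,"ty":0,"tz":-40,"roll":0,"hand":2},{"tx":0,"ty":0,"tz":-90,"roll":0,"hand":2},{"tx":0,"ty":0,"tz":-140,"roll":0,"hand":2},{"tx":0,"ty":0,"tz":-175,"roll":0,"hand":2},{"tx":0,"ty":0,"tz":-175,"roll":0,"hand":2}]'
python3 go.py 485.5 342.5 243 100.1
```

```text
time_s: 13.28
eef_pos: [607.8, -52.4, 70.2]
eef_rot: [[-0.241, 0.97, 0.003], [0.97, 0.241, -0.0], [-0.001, 0.002, -1.0]]
ft_force: [-0.4, 0.7, 6.6]
gripper_width: 0.1
grasp_force: 59.4
time_s: 14.02
eef_pos: [608.6, -52.6, 247.2]
eef_rot: [[-0.241, 0.97, 0.007], [0.97, 0.241, -0.001], [-0.003, 0.007, -1.0]]
ft_force: [-0.4, -0.1, -2.1]
gripper_width: 0.101
grasp_force: 59.0
t=14.0 tx 413.2 ty -24.1 tz 2.9 roll 3.9 phi 104.0 joints [ -9.  20.  82.  -0.  77. -23.] tilt [ 0.007 -0.001 -1.   ]
```

```bash
python3 -m crank '[{"tx":50,"ty":-3,"tz":0,"roll":4,"hand":2},{"tx":105,"ty":-6,"tz":0,"roll":4,"hand":2},{"tx":160,"ty":-9,"tz":0,"roll":4,"hand":2},{"tx":215,"ty":-13,"tz":0,"roll":4,"hand":2},{"tx":270,"ty":-16,"tz":0,"roll":4,"hand":2},{"tx":325,"ty":-19,"tz":0,"roll":4,"hand":2},{"tx":375,"ty":-22,"tz":0,"roll":4,"hand":2},{"tx":405,"ty":-24,"tz":0,"roll":4,"hand":2},{"tx":413,"ty":-24,"tz":0,"roll":4,"hand":2},{"tx":413,"ty":-24,"tz":0,"roll":4,"hand":2}]'; python3 go.py 485.5 342.5 175.2 100.1
```

```text
time_s: 15.28
eef_pos: [483.1, 342.2, 242.3]
eef_rot: [[-0.174, 0.985, -0.002], [0.985, 0.174, -0.002], [-0.002, -0.002, -1.0]]
ft_force: [-0.7, -0.7, -1.4]
gripper_width: 0.102
grasp_force: 58.9
t=15.3 tx -0.0 ty 2.5 tz 67.1 roll -0.1 phi 100.0 joints [31. 19. 84. -0. 77. 21.] tilt [-0.002 -0.002 -1.   ]
```

```bash
python3 -m crank '[{"tx":0,"ty":2,"tz":25,"roll":0,"hand":2},{"tx":0,"ty":2,"tz":45,"roll":0,"hand":2},{"tx":0,"ty":2,"tz":58,"roll":0,"hand":2},{"tx":0,"ty":2,"tz":65,"roll":0,"hand":2},{"tx":0,"ty":2,"tz":68,"roll":0,"hand":2},{"tx":0,"ty":2,"tz":68,"roll":0,"hand":2}]'; python3 -m crank '[{"tx":0,"ty":0,"tz":0,"roll":0,"hand":50},{"tx":0,"ty":0,"tz":0,"roll":0,"hand":50},{"tx":0,"ty":0,"tz":0,"roll":0,"hand":50},{"tx":0,"ty":0,"tz":0,"roll":0,"hand":50},{"tx":0,"ty":0,"tz":-40,"roll":0,"hand":50},{"tx":0,"ty":0,"tz":-80,"roll":0,"hand":50}]'; python3 chk.py '[(430,94,-5),(424,-33,-20)]' pics/chk4.png;python3 go.py 430.5 94 200 85
```

```text
time_s: 16.02
eef_pos: [486.0, 343.1, 176.1]
eef_rot: [[-0.173, 0.985, 0.001], [0.985, 0.173, 0.0], [0.0, 0.001, -1.0]]
ft_force: [0.9, -0.5, -1.4]
gripper_width: 0.104
grasp_force: 58.8
time_s: 16.77
eef_pos: [485.3, 342.9, 256.1]
eef_rot: [[-0.173, 0.985, -0.002], [0.985, 0.173, -0.001], [-0.001, -0.002, -1.0]]
ft_force: [-0.3, 0.8, 0.1]
gripper_width: 0.583
grasp_force: 0.0
(430, 94) 105 [488.   95.5 -22.6] 0.8332177531206657
(430, 94) 70 [437.8  91.6  -6.1] 0.37606945143432313
(424, -33) 105 [426.4 -35.4 -19.9] 0.3521323236349143
(424, -33) 70 [433.5 -46.4 -28.1] 0.6146482297523173
t=16.9 tx -237.2 ty -101.0 tz 59.2 roll 15.0 phi 100.0 joints [31. 18. 83.  0. 78. 21.] tilt [ 0.009  0.005 -1.   ]
```

View pics/chk4.png

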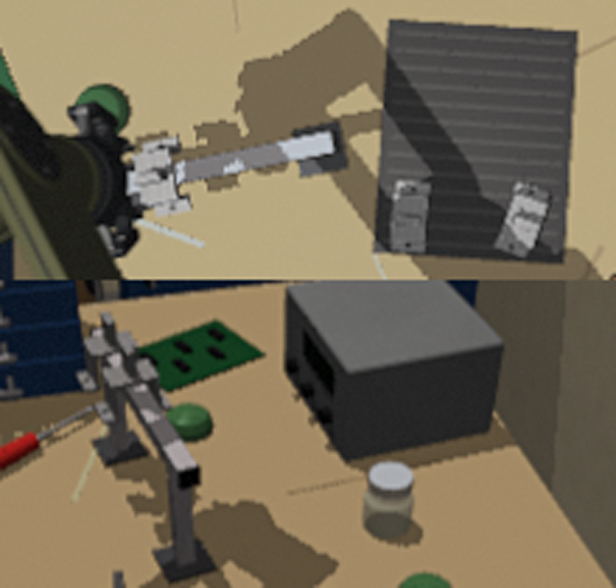

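Both hung brackets sit level (side crop 100,340 and 130,372), and the remaining two haven't moved.

```bash
python3 -m crank '[{"tx":-120,"ty":-50,"tz":0,"roll":8,"hand":50},{"tx":-120,"ty":-50,"tz":0,"roll":15,"hand":50},{"tx":-237,"ty":-101,"tz":0,"roll":15,"hand":50},{"tx":-237,"ty":-101,"tz":55,"roll":15,"hand":50},{"tx":-237,"ty":-101,"tz":55,"roll":15,"hand":50},{"tx":-237,"ty":-101,"tz":55,"roll":15,"hand":50},{"tx":-237,"ty":-101,"tz":55,"roll":15,"hand":50},{"tx":-237,"ty":-101,"tz":55,"roll":15,"hand":50}]'; python3 go.py 430.5 94 68 85
```

```text
time_s: 17.88
eef_pos: [428.4, 93.2, 201.5]
eef_rot: [[0.086, 0.996, 0.002], [0.996, -0.086, 0.001], [0.001, 0.002, -1.0]]
ft_force: [-0.4, -0.0, 0.1]
gripper_width: 0.588
grasp_force: 0.0
t=17.9 tx 0.9 ty 1.7 tz 133.5 roll 0.0 phi 85.0 joints [  7.   9. 105.   0.  65.  12.] tilt [ 0.002  0.001 -1.   ]
```

```bash
python3 -m crank '[{"tx":1,"ty":2,"tz":50,"roll":0,"hand":50},{"tx":1,"ty":2,"tz":95,"roll":0,"hand":50},{"tx":1,"ty":2,"tz":118,"roll":0,"hand":50},{"tx":1,"ty":2,"tz":132,"roll":0,"hand":50},{"tx":1,"ty":2,"tz":132,"roll":0,"hand":50},{"tx":1,"ty":2,"tz":132,"roll":0,"hand":2},{"tx":1,"ty":2,"tz":132,"roll":0,"hand":2},{"tx":1,"ty":2,"tz":132,"roll":0,"hand":2},{"tx":1,"ty":2,"tz":132,"roll":0,"hand":2},{"tx":1,"ty":2,"tz":132,"roll":0,"hand":2}]'; python3 -m crank '[{"tx":0,"ty":0,"tz":0,"roll":0,"hand":2},{"tx":0,"ty":0,"tz":-40,"roll":0,"hand":2},{"tx":0,"ty":0,"tz":-90,"roll":0,"hand":2},{"tx":0,"ty":0,"tz":-140,"roll":0,"hand":2},{"tx":0,"ty":0,"tz":-175,"roll":0,"hand":2},{"tx":0,"ty":0,"tz":-175,"roll":0,"hand":2}]'
python3 go.py 497.5 273.5 243 100.1
```

```text
time_s: 19.12
eef_pos: [430.6, 93.3, 69.6]
eef_rot: [[0.088, 0.996, 0.003], [0.996, -0.088, 0.001], [0.001, 0.002, -1.0]]
ft_force: [1.5, 1.3, 6.9]
gripper_width: 0.103
grasp_force: 62.3
time_s: 19.88
eef_pos: [430.7, 93.0, 246.2]
eef_rot: [[0.088, 0.996, 0.006], [0.996, -0.088, 0.0], [0.001, 0.006, -1.0]]
ft_force: [-0.1, -0.4, -1.7]
gripper_width: 0.106
grasp_force: 61.3
t=19.9 tx 185.6 ty 50.7 tz 3.7 roll -15.1 phi 85.0 joints [  7.   7. 101.  -0.  72.  12.] tilt [ 0.006  0.    -1.   ]
```

```bash
python3 -m crank '[{"tx":40,"ty":11,"tz":0,"roll":-5,"hand":2},{"tx":80,"ty":22,"tz":0,"roll":-10,"hand":2},{"tx":120,"ty":33,"tz":0,"roll":-15,"hand":2},{"tx":155,"ty":43,"tz":0,"roll":-15,"hand":2},{"tx":178,"ty":49,"tz":0,"roll":-15,"hand":2},{"tx":186,"ty":51,"tz":0,"roll":-15,"hand":2},{"tx":186,"ty":51,"tz":0,"roll":-15,"hand":2},{"tx":186,"ty":51,"tz":0,"roll":-15,"hand":2}]'; python3 go.py 497.5 273.5 174.6 100.1
```

```text
time_s: 20.88
eef_pos: [495.9, 272.6, 243.6]
eef_rot: [[-0.172, 0.985, -0.001], [0.985, 0.172, -0.001], [-0.001, -0.001, -1.0]]
ft_force: [1.0, -0.1, -1.3]
gripper_width: 0.104
grasp_force: 61.1
t=20.9 tx 0.6 ty 1.8 tz 69.0 roll -0.2 phi 99.9 joints [25. 17. 87. -0. 76. 15.] tilt [-0.001 -0.001 -1.   ]
```

```bash
python3 -m crank '[{"tx":0,"ty":1.5,"tz":25,"roll":0,"hand":2},{"tx":0,"ty":1.5,"tz":45,"roll":0,"hand":2},{"tx":0,"ty":1.5,"tz":58,"roll":0,"hand":2},{"tx":0,"ty":1.5,"tz":65,"roll":0,"hand":2},{"tx":0,"ty":1.5,"tz":69,"roll":0,"hand":2},{"tx":0,"ty":1.5,"tz":69,"roll":0,"hand":2}]'; python3 -m crank '[{"tx":0,"ty":0,"tz":0,"roll":0,"hand":50},{"tx":0,"ty":0,"tz":0,"roll":0,"hand":50},{"tx":0,"ty":0,"tz":0,"roll":0,"hand":50},{"tx":0,"ty":0,"tz":0,"roll":0,"hand":50},{"tx":0,"ty":0,"tz":-40,"roll":0,"hand":50},{"tx":0,"ty":0,"tz":-80,"roll":0,"hand":50}]'; python3 chk.py '[(424,-33,-20)]' pics/chk5.png;python3 go.py 424.5 -34 200 70
```

```text
time_s: 21.62
eef_pos: [498.3, 274.2, 175.1]
eef_rot: [[-0.173, 0.985, 0.001], [0.985, 0.173, 0.0], [0.0, 0.001, -1.0]]
ft_force: [0.0, -0.3, -1.4]
gripper_width: 0.103
grasp_force: 61.2
time_s: 22.38
eef_pos: [497.5, 273.9, 255.1]
eef_rot: [[-0.173, 0.985, -0.002], [0.985, 0.173, -0.001], [-0.0, -0.002, -1.0]]
ft_force: [0.8, 0.2, -0.1]
gripper_width: 0.586
grasp_force: 0.0
(424, -33) 105 [425.7 -41.8  -1.6] 0.5751765893037336
(424, -33) 70 [425.9 -35.5 -21.7] 0.437584803256445
t=22.5 tx -291.7 ty -129.3 tz 57.8 roll 30.0 phi 100.0 joints [25. 16. 86.  0. 77. 15.] tilt [ 0.009  0.004 -1.   ]
```

View pics/chk5.png

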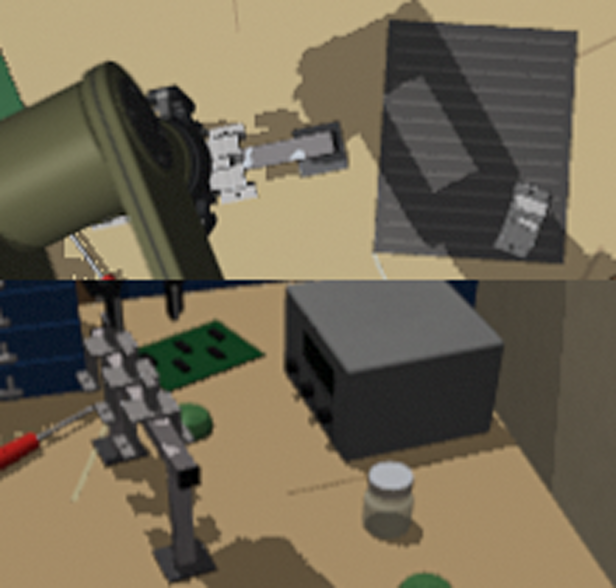

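Three brackets hang level, and the last stands unmoved at top crop (525,217), partly in shadow.

```bash
python3 -m crank '[{"tx":-60,"ty":-27,"tz":0,"roll":10,"hand":50},{"tx":-120,"ty":-53,"tz":0,"roll":20,"hand":50},{"tx":-180,"ty":-80,"tz":0,"roll":30,"hand":50},{"tx":-292,"ty":-129,"tz":0,"roll":30,"hand":50},{"tx":-292,"ty":-129,"tz":55,"roll":30,"hand":50},{"tx":-292,"ty":-129,"tz":55,"roll":30,"hand":50},{"tx":-292,"ty":-129,"tz":55,"roll":30,"hand":50},{"tx":-292,"ty":-129,"tz":55,"roll":30,"hand":50}]'; python3 go.py 424.5 -34 68 70
```

```text
time_s: 23.48
eef_pos: [422.0, -35.4, 200.1]
eef_rot: [[0.343, 0.939, 0.001], [0.939, -0.343, 0.0], [0.001, 0.001, -1.0]]
ft_force: [-0.3, -0.6, 0.4]
gripper_width: 0.584
grasp_force: 0.0
t=23.5 tx 2.1 ty 1.8 tz 132.1 roll -0.0 phi 70.0 joints [-11.   8. 107.   0.  65.   9.] tilt [ 0.001  0.    -1.   ]
```

```bash
python3 -m crank '[{"tx":2,"ty":2,"tz":50,"roll":0,"hand":50},{"tx":2,"ty":2,"tz":95,"roll":0,"hand":50},{"tx":2,"ty":2,"tz":118,"roll":0,"hand":50},{"tx":2,"ty":2,"tz":131.5,"roll":0,"hand":50},{"tx":2,"ty":2,"tz":131.5,"roll":0,"hand":50},{"tx":2,"ty":2,"tz":131.5,"roll":0,"hand":2},{"tx":2,"ty":2,"tz":131.5,"roll":0,"hand":2},{"tx":2,"ty":2,"tz":131.5,"roll":0,"hand":2},{"tx":2,"ty":2,"tz":131.5,"roll":0,"hand":2},{"tx":2,"ty":2,"tz":131.5,"roll":0,"hand":2}]'; python3 -m crank '[{"tx":0,"ty":0,"tz":0,"roll":0,"hand":2},{"tx":0,"ty":0,"tz":-40,"roll":0,"hand":2},{"tx":0,"ty":0,"tz":-90,"roll":0,"hand":2},{"tx":0,"ty":0,"tz":-140,"roll":0,"hand":2},{"tx":0,"ty":0,"tz":-175,"roll":0,"hand":2},{"tx":0,"ty":0,"tz":-175,"roll":0,"hand":2}]'
python3 go.py 509.7 204.6 243 100.1
```

```text
time_s: 24.72
eef_pos: [425.0, -34.6, 69.2]
eef_rot: [[0.343, 0.939, 0.002], [0.939, -0.343, 0.0], [0.001, 0.002, -1.0]]
ft_force: [1.5, 1.6, 6.4]
gripper_width: 0.103
grasp_force: 59.3
time_s: 25.48
eef_pos: [425.8, -35.1, 246.1]
eef_rot: [[0.343, 0.939, 0.007], [0.939, -0.343, -0.001], [0.001, 0.007, -1.0]]
ft_force: [-0.1, 0.6, -2.5]
gripper_width: 0.105
grasp_force: 59.4
t=25.5 tx 254.0 ty -3.3 tz 3.3 roll -30.1 phi 70.0 joints [-10.   5. 103.  -0.  72.  10.] tilt [ 0.007 -0.001 -1.   ]
```

```bash
python3 -m crank '[{"tx":40,"ty":0,"tz":0,"roll":-8,"hand":2},{"tx":90,"ty":-1,"tz":0,"roll":-16,"hand":2},{"tx":140,"ty":-2,"tz":0,"roll":-24,"hand":2},{"tx":190,"ty":-2,"tz":0,"roll":-30,"hand":2},{"tx":230,"ty":-3,"tz":0,"roll":-30,"hand":2},{"tx":250,"ty":-3,"tz":0,"roll":-30,"hand":2},{"tx":254,"ty":-3,"tz":0,"roll":-30,"hand":2},{"tx":254,"ty":-3,"tz":0,"roll":-30,"hand":2}]'; python3 go.py 509.7 204.6 174.2 100.1
```

```text
time_s: 26.48
eef_pos: [507.5, 204.0, 242.6]
eef_rot: [[-0.173, 0.985, -0.002], [0.985, 0.173, -0.001], [-0.001, -0.002, -1.0]]
ft_force: [0.7, -0.2, -1.1]
gripper_width: 0.109
grasp_force: 59.2
t=26.5 tx 0.3 ty 2.5 tz 68.4 roll -0.1 phi 100.0 joints [17. 16. 90. -0. 75.  8.] tilt [-0.002 -0.001 -1.   ]
```

```bash
python3 -m crank '[{"tx":0,"ty":2,"tz":25,"roll":0,"hand":2},{"tx":0,"ty":2,"tz":45,"roll":0,"hand":2},{"tx":0,"ty":2,"tz":58,"roll":0,"hand":2},{"tx":0,"ty":2,"tz":65,"roll":0,"hand":2},{"tx":0,"ty":2,"tz":68.5,"roll":0,"hand":2},{"tx":0,"ty":2,"tz":68.5,"roll":0,"hand":2}]'; python3 -m crank '[{"tx":0,"ty":0,"tz":0,"roll":0,"hand":50},{"tx":0,"ty":0,"tz":0,"roll":0,"hand":50},{"tx":0,"ty":0,"tz":0,"roll":0,"hand":50},{"tx":0,"ty":0,"tz":0,"roll":0,"hand":50},{"tx":0,"ty":0,"tz":-40,"roll":0,"hand":50},{"tx":0,"ty":0,"tz":-80,"roll":0,"hand":50}]'; python3 go.py 441 -304 200 76.4
```

```text
time_s: 27.22
eef_pos: [510.4, 205.3, 175.1]
eef_rot: [[-0.173, 0.985, 0.001], [0.985, 0.173, 0.0], [0.0, 0.001, -1.0]]
ft_force: [-0.4, -0.3, -2.1]
gripper_width: 0.107
grasp_force: 59.2
time_s: 27.98
eef_pos: [509.7, 205.3, 255.2]
eef_rot: [[-0.173, 0.985, -0.002], [0.985, 0.173, -0.001], [-0.0, -0.002, -1.0]]
ft_force: [0.2, -0.1, -0.1]
gripper_width: 0.584
grasp_force: 0.0
t=28.0 tx -489.6 ty -155.9 tz 55.6 roll 23.6 phi 100.0 joints [18. 15. 88. -0. 77.  8.] tilt [-0.002 -0.001 -1.   ]
```

```bash
python3 -m crank '[{"tx":-60,"ty":-19,"tz":0,"roll":8,"hand":0},{"tx":-120,"ty":-38,"tz":0,"roll":16,"hand":0},{"tx":-490,"ty":-156,"tz":0,"roll":23.6,"hand":0},{"tx":-490,"ty":-156,"tz":0,"roll":23.6,"hand":0},{"tx":-490,"ty":-156,"tz":0,"roll":23.6,"hand":0},{"tx":-490,"ty":-156,"tz":0,"roll":23.6,"hand":0},{"tx":-490,"ty":-156,"tz":55,"roll":23.6,"hand":0},{"tx":-490,"ty":-156,"tz":55,"roll":23.6,"hand":0},{"tx":-490,"ty":-156,"tz":55,"roll":23.6,"hand":0},{"tx":-490,"ty":-156,"tz":55,"roll":23.6,"hand":0}]'; python3 chk.py '[]' pics/chk6.png;python3 go.py 441.2 -304 72 76.4
```

```text
time_s: 29.22
eef_pos: [440.9, -305.1, 198.9]
eef_rot: [[0.238, 0.971, -0.001], [0.971, -0.238, 0.001], [0.001, -0.002, -1.0]]
ft_force: [-0.4, 0.4, 0.4]
gripper_width: 0.001
grasp_force: 0.0
t=29.3 tx -0.9 ty -0.2 tz 128.0 roll -0.0 phi 76.4 joints [-39.  17.  95.   0.  69. -25.] tilt [ 0.     0.001 -1.   ]
```

View pics/chk6.png

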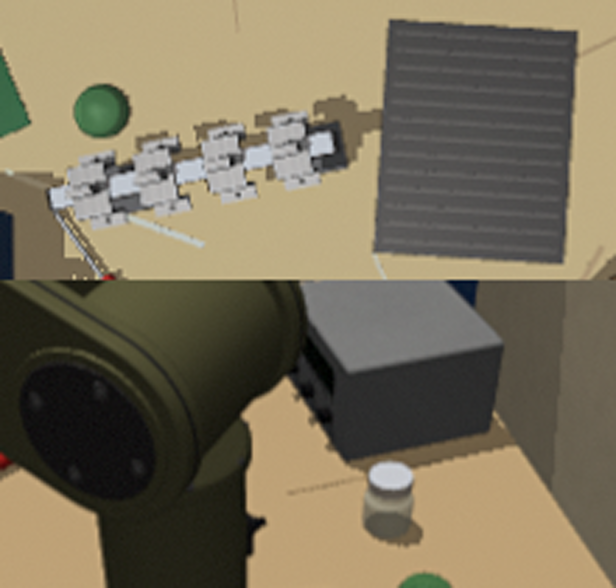

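All four brackets hang evenly on the bar (top crop 93,188 to 292,150) and the mat is empty. Pressing the round key.

```bash
python3 -m crank '[{"tx":-1,"ty":0,"tz":50,"roll":0,"hand":0},{"tx":-1,"ty":0,"tz":95,"roll":0,"hand":0},{"tx":-1,"ty":0,"tz":118,"roll":0,"hand":0},{"tx":-1,"ty":0,"tz":128,"roll":0,"hand":0},{"tx":-1,"ty":0,"tz":134,"roll":0,"hand":0},{"tx":-1,"ty":0,"tz":138,"roll":0,"hand":0},{"tx":-1,"ty":0,"tz":140,"roll":0,"hand":0},{"tx":-1,"ty":0,"tz":140,"roll":0,"hand":0}]'
```

```text
time_s: 30.32
eef_pos: [442.0, -305.1, 61.0]
eef_rot: [[0.236, 0.972, 0.002], [0.972, -0.236, -0.0], [0.0, 0.002, -1.0]]
ft_force: [1.2, 3.9, 6.7]
gripper_width: 0.0
grasp_force: 3.0
```

Bottomed (z 61, 6.7 N). Next is the square key, 62 mm along −tool x.

```bash
python3 -m crank '[{"tx":0,"ty":0,"tz":-15,"roll":0,"hand":0},{"tx":0,"ty":0,"tz":-40,"roll":0,"hand":0},{"tx":-30,"ty":0,"tz":-40,"roll":0,"hand":0},{"tx":-62,"ty":0,"tz":-40,"roll":0,"hand":0},{"tx":-62,"ty":0,"tz":-40,"roll":0,"hand":0}]'; python3 go.py 427 -364.5 61 76.4
```

```text
time_s: 30.95
eef_pos: [426.8, -368.4, 101.1]
eef_rot: [[0.238, 0.971, 0.002], [0.971, -0.238, -0.003], [-0.003, 0.003, -1.0]]
ft_force: [-0.4, 0.4, 0.2]
gripper_width: -0.003
grasp_force: 0.0
t=30.9 tx 4.0 ty -0.8 tz 40.1 roll -0.2 phi 76.2 joints [-45.  25.  98.  -0.  56. -31.] tilt [ 0.002 -0.003 -1.   ]
```

```bash
python3 -m crank '[{"tx":2,"ty":0,"tz":12,"roll":0,"hand":0},{"tx":2,"ty":0,"tz":26,"roll":0,"hand":0},{"tx":2,"ty":0,"tz":33,"roll":0,"hand":0},{"tx":2,"ty":0,"tz":38,"roll":0,"hand":0},{"tx":2,"ty":0,"tz":40.5,"roll":0,"hand":0},{"tx":2,"ty":0,"tz":40.5,"roll":0,"hand":0}]'; python3 -m crank '[{"tx":0,"ty":0,"tz":-15,"roll":0,"hand":0},{"tx":0,"ty":0,"tz":-40,"roll":0,"hand":0},{"tx":40,"ty":0,"tz":-40,"roll":0,"hand":0},{"tx":90,"ty":0,"tz":-40,"roll":0,"hand":0},{"tx":124,"ty":0,"tz":-40,"roll":0,"hand":0},{"tx":124,"ty":0,"tz":-40,"roll":0,"hand":0},{"tx":124,"ty":0,"tz":-40,"roll":0,"hand":0}]'; python3 go.py 456 -244 61 76.4
```

```text
time_s: 31.7
eef_pos: [426.4, -362.0, 60.8]
eef_rot: [[0.235, 0.972, -0.001], [0.972, -0.235, 0.002], [0.002, -0.002, -1.0]]
ft_force: [-3.8, 5.8, 16.3]
gripper_width: 0.001
grasp_force: 8.3
time_s: 32.58
eef_pos: [456.9, -243.7, 99.6]
eef_rot: [[0.235, 0.972, 0.001], [0.972, -0.235, -0.001], [-0.001, 0.001, -1.0]]
ft_force: [0.8, -1.0, 0.0]
gripper_width: -0.003
grasp_force: 0.0
t=32.6 tx -0.4 ty -0.9 tz 38.6 roll 0.0 phi 76.4 joints [-33.  22. 104.  -0.  54. -19.] tilt [ 0.001 -0.001 -1.   ]
```

```bash
python3 -m crank '[{"tx":0,"ty":-1,"tz":12,"roll":0,"hand":0},{"tx":0,"ty":-1,"tz":25,"roll":0,"hand":0},{"tx":0,"ty":-1,"tz":32,"roll":0,"hand":0},{"tx":0,"ty":-1,"tz":37,"roll":0,"hand":0},{"tx":0,"ty":-1,"tz":39.5,"roll":0,"hand":0},{"tx":0,"ty":-1,"tz":39.5,"roll":0,"hand":0}]'; python3 -m crank '[{"tx":0,"ty":0,"tz":-15,"roll":0,"hand":0},{"tx":0,"ty":0,"tz":-60,"roll":0,"hand":0},{"tx":0,"ty":0,"tz":-120,"roll":0,"hand":0},{"tx":60,"ty":-60,"tz":-170,"roll":0,"hand":0},{"tx":120,"ty":-60,"tz":-180,"roll":0,"hand":0},{"tx":150,"ty":-60,"tz":-180,"roll":0,"hand":0},{"tx":150,"ty":-60,"tz":-180,"roll":0,"hand":0}]'; python3 - <<'E'
from h import *
b=snap('side')['img']; a=snap('top')['img']
cv2.imwrite('pics/chk7.png',cv2.resize(np.vstack([a[150:270,110:440],b[280:400,100:430]]),None,fx=2.4,fy=2.4,interpolation=cv2.INTER_CUBIC))
E
```

```text
time_s: 33.33
eef_pos: [454.4, -242.9, 60.9]
eef_rot: [[0.235, 0.972, -0.001], [0.972, -0.235, -0.0], [-0.001, -0.001, -1.0]]
ft_force: [-5.5, -0.1, 13.1]
gripper_width: -0.004
grasp_force: 6.4
time_s: 34.2
eef_pos: [432.8, -79.6, 241.3]
eef_rot: [[0.23, 0.973, 0.003], [0.973, -0.23, 0.001], [0.001, 0.003, -1.0]]
ft_force: [0.2, -0.3, 0.2]
gripper_width: 0.001
grasp_force: 0.0
```

View pics/chk7.png

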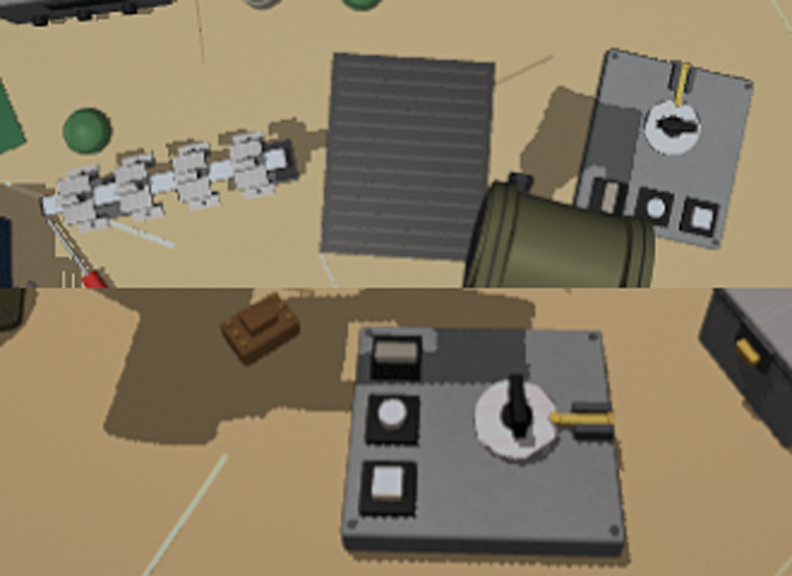

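All keys are up, the plunger is in the notch (side crop 555,418), and all four brackets hang on the bar. Handing in.

```bash
python3 -c "
from plant import arm
print(arm.sign_off())"
```

```text
the job is handed in; nothing more can be done
None
```

I armed the dryer, hung all four brackets level on the bar, pressed the keys in the order round, square, oblong, and handed the job in at about 34 s; sign-off returned no verdict.

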